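# Reverse the double-ended burnishing bar in its bench holder

## Task

Two double-ended burnishing bars lie in identical bench holders; one still has its flat paddle end sticking out of the open front of its holder, the end away from the end plate. Lift that bar out, turn it end for end and lower it back into the same holder, fully down in both notches, so that its tapered point now sticks out and the paddle is inside. Set it down rather than dropping it, and leave the other bar alone.

Things in the scene. Friction and masses are not known exactly. Their poses are not given: they have to be found in the camera images.
- bar_a: Loose bar, paddle out at start, 200 mm long, 0.11-0.23 kg, balanced at its origin. Wooden grip (60 long, 24 wide, 22 high; grasp across the 24) in the middle; 12 mm square steel shanks to 65 mm each way; then a round point tapering 12 to 4 mm, or a flat paddle 30 wide, 6 thick. Origin: centre of grip; x along the bar to the paddle end, z up. Seated, origin is 45 mm above bench.
- bar_a_point (a point): The very tip of bar_a's tapered end, 100 mm from the bar's origin along its -x.
- holder_a: bar_a's holder, fixed. Origin on bench midway between two posts (10 thick, 56 wide, 62 high, at x -47 and +47 mm; the grip has 12 mm play each way between). x runs along the bar's seat from open front (-x, out) to an end plate (x +116, 67 high). Base 66 wide, 12 high, x -52 to 124. Notches at y 0, open above: floor 39 mm high, 16 wide, flaring from 47 mm up to 40 wide at top.
- bar_b: The other bar, the same in every way, in a second holder like the first, its point facing out already: leave it. Origin and axes as for bar_a; its holder stands under it, end plate on the side of its paddle.

How it is judged:
By the outcome, as a careful person would: the job done as asked, in the order asked, and still so for the second after the job is handed in, with the robot touching nothing.
It also fails if it takes over 40 s, if anything falls off the work surface, if the arm or the gripper's body presses on something with over 40 N, if the wrist force passes 120 N, or if a joint passes its speed limit or range.

## Robot

A 6-joint arm with a two-finger parallel gripper is mounted at the origin on the work surface; the furniture and walls round the work are solid. World frame = base frame: x ahead of the robot, y to its left, z up, the work surface at z = 0. Lengths are in m, angles in rad, forces in N, time in s.
With the tool pointing down it reaches from about 0.35 to 0.975 m from the base axis. Payload 4.9 kg.
Tool frame: the origin (TCP) lies at the very end of the fingers, on their centre line; the grasp point (between the pads) lies 19 mm behind it (manip.grasp_offset is the distance from the TCP to the grasp point, in m); z points along the fingers, y is the line along which they close (so a half turn about z gives the same grasp; the last joint's range is limited). The gripper opens to 85 mm and grips with 20 to 120 N. Pads are 22 mm wide; open, the fingers measure 114 mm over their backs; the gripper's body (76 mm by 85 mm) begins 54 mm behind the grasp point. The pads swing forward as they close: fully open they stand 13 mm farther back than shut.
Start: joints at [-1.422, 0.053, 1.613, -0, 1.476, -0.119], TCP at [0.165, -0.603, 0.201] pointing down, gripper open.
Joint ranges: [-3.01, 3.01], [-1.01, 2.22], [0.06, 2.58], [-1.02, 4.17], [0.09, 2.62], [-3.14, 3.14]. Speed limits (rad/s): [2.57, 2.57, 3.14, 3.14, 3.14, 3.14].

## Interface

Orientations are given as a unit quaternion [w, x, y, z].
In Python, from plant import manip, eyes, job_done, models gives the robot as it stands.
- The arm moves only by the tool servo_tool, never from a script. Its argument "motion" is one flat list of numbers, 5 for each row, row after row: the opening, from -1 (shut) to 1 (fully open), then the shift along the tool's x, y, z normalised to -1 to 1, where 1 is 120 mm, then the turn about the tool's z normalised to -1 to 1, where 1 is 45 degrees. A call has 1 to 5 rows; each row is the pose to reach, as a shift and turn from the pose commanded when the call began, along the tool's axes at that moment; what a row does not reach only later rows make up. A row lasts 1/8 s, in which the tool goes at most 62.5 mm and 10.7 degrees, less where a joint would pass 70% of its speed; a pose out of reach is approached as far as the arm can. A call with a number of a shift or a turn outside -1 to 1 is refused whole. A call with a gripper value outside its range is refused whole. The fingers move at their own pace and stop on an object; the grip force is fixed at half the most. Time passes only in rows, so rows that repeat a pose let the fingers close. It gives the time, the measured TCP pose, the force, the opening and the grip force at its end, in the units of the state.
- manip.state(): the state, without advancing time (a new reading comes with each control period).
- eyes.grab_frame(name): name is "side" or "top" or "wrist"; returns (picture, depth): 480x640x3 uint8, red, green, blue; 480x640 float32, m along the optical axis (not along the pixel's ray), 0 where there is no reading.
- eyes.camera_params(name): a dict with "fov_y" (degrees; the focal length in pixels is half the picture's height over the tangent of half this angle, whatever the lens; pixels are square), "cx", "cy" (the principal point, pixels), "pose" (4x4, takes a point from camera to world coordinates); the wrist camera has in their place "T_tool_cam" (4x4, takes a point from camera to tool coordinates, whose origin is the TCP and whose axes are the flange's). Camera axes: x right, y up, looking along -z (the intrinsics and any distortion apply to the point x, -y, -z); pixel columns grow to the right and rows downward; lengths in m; the calibration is good to about 2 mm. The wrist camera is an equidistant fisheye: a pixel r from the principal point sees the ray r / f radians off the axis. A picture is of the moment at which its call begins: read the wrist's pose just before it. camera_params takes no time and is no camera call.
- job_done(): hands the job in; it is judged then, once.
Trained networks look in the newest picture that a camera, given by its name, has taken for a name from the list of things; names that differ only in an ending like _2 or _b are one class to them, and where a whole thing is asked for, a point or a joint stands for the part that bears it (a point fixed in the world has none). Each returns a list of dicts, best first, with "p" (0 to 1); they miss things now and then, are a little off and sometimes report something else, mostly with a low value. They report only what shows in the picture. A call takes as long as a camera call.
- models.regions_of(camera, label): "mask" (480x640 bool, what is visible of it) and "pixel" ([column, row] in pixels, amid what is visible of it).
The state is a dict: "time": time; "joint_pos": joint angles; "joint_vel": joint speeds; "joint_efforts": joint torques, N m; "tool_pos": TCP position; "tool_rot": TCP orientation; "contact_force": force on the tool from outside, world axes, zero at the start; "ft_torque": the same for the moment, N m; "gripper_width": opening from 0.0 (shut) to 1.0 (fully open); "grasp_force": force on a finger pad.
Only numpy, scipy, OpenCV 4.12 (cv2) and the standard library are available. Lean on these libraries where they do the work, as an engineer would, in place of code of your own. Each camera call takes 0.05 s, during which the arm holds its last target. There are 200 camera calls.

## Working session

There is one attempt and no reset: what is moved stays moved. The work goes in short steps, Python scripts to look and compute and a tool call to move; the robot and the scene stay as the last step left them, time stands still between calls to the robot, and variables do not carry over. Pictures are saved under pics/ and viewed, at most 10 in all, crops included, and the job is handed in when it is done.

Besides the shell and the picture viewer there is one more tool, called after "Request:" as a command line: name --argument value ..., lists and objects as JSON in quotes. servo_tool: Moves the arm, as the interface text tells. Its arguments: {"type":"object","properties":{"motion":{"type":"array","items":{"type":"number","minimum":-1,"maximum":1}}},"required":["motion"]}

```bash
mkdir -p pics; ls
cat > h.py <<'E'
import numpy as np,cv2
from plant import manip,eyes,job_done,models
def world(cam,P,d):
    c=eyes.camera_params(cam);f=240/np.tan(np.radians(c['fov_y'])/2)
    u,v=P[:,0],P[:,1];X=np.stack([(u-c['cx'])/f*d,-(v-c['cy'])/f*d,-d,np.ones_like(d)])
    return (np.array(c['pose'])@X)[:3].T
def maskpts(cam,m,D):
    r,c=np.nonzero(m&(D>0));return world(cam,np.stack([c,r],1).astype(float),D[r,c].astype(float))
E
python3 - <<'E'
from h import *
s=manip.state();print(s)
for cam in('top','side'):
    I,D=eyes.grab_frame(cam);cv2.imwrite(f'pics/{cam}1.png',I[:,:,::-1]);np.save(f'{cam}D.npy',D)
    c=eyes.camera_params(cam);print(cam,c)
    for L in('bar_a','holder_a','bar_a_point'):
        for r in models.regions_of(cam,L):
            p=maskpts(cam,r['mask'],D)
            print(L,round(r['p'],2),r['pixel'],r['mask'].sum(),np.median(p,0).round(3) if len(p) else'',p.min(0).round(3),p.max(0).round(3))
E
```

```text
pics
{'time': 0.0, 'joint_pos': array([-1.42203690e+00,  5.33428082e-02,  1.61433795e+00,  2.50413344e-05,
        1.47601209e+00, -1.18972414e-01]), 'joint_vel': array([-0.0003075 , -0.00096084, -0.00096802, -0.00137905,  0.0007248 ,
        0.00039035]), 'joint_efforts': array([-1.23178768e-03, -3.93682408e+01, -3.70177674e+01, -1.82450035e-04,
        6.93979149e-03,  2.84796340e-05]), 'tool_pos': array([ 0.16525932, -0.60202136,  0.19944556]), 'tool_rot': array([-1.05016555e-03,  9.91052944e-01,  1.33465202e-01, -3.17720607e-06]), 'contact_force': array([-0.12893425, -0.21028319,  1.11375153]), 'ft_torque': array([-0.00276461,  0.03052484, -0.00633566]), 'grasp_force': 0.0, 'gripper_width': 0.999881548931073}
top {'fov_y': 43.962608227618574, 'cx': 316.1243882930233, 'cy': 233.58458853690183, 'pose': array([[ 0.00457077,  0.99866439, -0.05146393,  0.38792011],
       [-0.99991867,  0.00517715,  0.01165558,  0.05625977],
       [ 0.01190645,  0.05140647,  0.99860684,  0.90407977],
       [ 0.        ,  0.        ,  0.        ,  1.        ]])}
bar_a 0.89 [242.1, 199.2] 1928 [0.482 
[... 376 characters left out ...]
3236605, 'cx': 312.15782268430166, 'cy': 239.87700745310048, 'pose': array([[-0.89159598,  0.28155963, -0.35465586,  0.12753791],
       [-0.45277959, -0.56619649,  0.68877585,  0.62748726],
       [-0.00687343,  0.77469072,  0.63230297,  0.62285778],
       [ 0.        ,  0.        ,  0.        ,  1.        ]])}
bar_a 0.95 [336.0, 191.0] 837 [ 0.47  -0.13   0.051] [ 0.404 -0.222  0.001] [ 0.559 -0.078  0.062]
bar_a 0.9 [247.2, 299.5] 1456 [0.469 0.163 0.051] [0.386 0.083 0.003] [0.556 0.209 0.06 ]
holder_a 0.76 [265.6, 342.8] 5115 [0.416 0.201 0.019] [ 0.345 -0.628 -0.861] [1.177 0.252 0.069]
bar_a_point 0.74 [248.5, 300.9] 1645 [0.47  0.163 0.051] [ 0.384 -0.715 -0.864] [1.233 0.211 0.063]
```

View pics/top1.png

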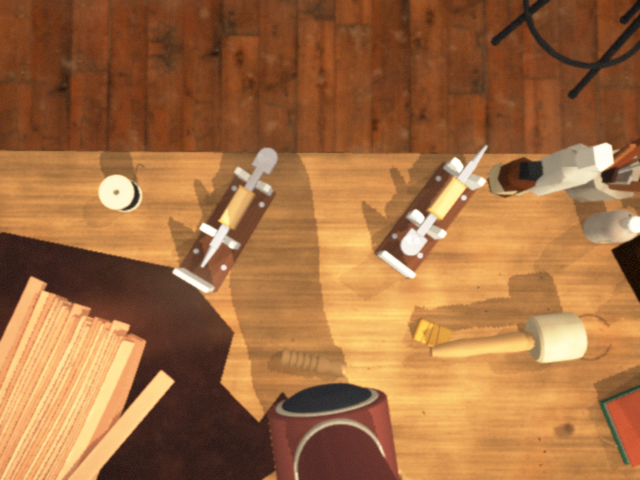

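View pics/side1.png

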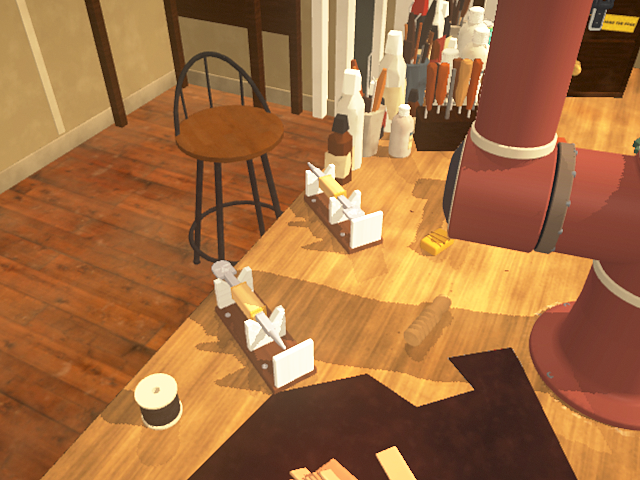

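The top view shows the left bar with its paddle out at about (265,158), so that is bar_a. Its end plate is at about (193,280). The right bar has its point out at (485,150) and stays as it is.

```bash
cat >> h.py <<'E'
def measure(cam,I,D,sel):
    # grip (wood colour) inside the bar mask, and bar axis
    rs=[r for r in models.regions_of(cam,'bar_a') if r['p']>.5 and sel(r['pixel'])]
    m=rs[0]['mask'];J=I.astype(int)
    w=m&(J[:,:,0]-J[:,:,2]>60)
    p=maskpts(cam,w,D);p=p[(p[:,2]>.045)&(p[:,2]<.07)]
    b=maskpts(cam,m,D);b=b[(b[:,2]>.035)&(b[:,2]<.07)]
    def fit(q):
        vx,vy,x,y=cv2.fitLine(q[:,:2].astype(np.float32),cv2.DIST_HUBER,0,.001,.001).ravel();return np.degrees(np.arctan2(vy,vx))
    r=cv2.minAreaRect((p[:,:2]*1000).astype(np.float32))
    print(cam,'grip n',len(p),'med',np.median(p,0).round(4),'rect',r,'axis grip/bar',fit(p),fit(b),'ext',b.min(0).round(3),b.max(0).round(3))
E
python3 - <<'E'
from h import *
I,D=eyes.grab_frame('top');measure('top',I,D,lambda q:q[0]<330)
I,D=eyes.grab_frame('side');measure('side',I,D,lambda q:q[1]>240)
E
```

```text
top grip n 727 med [0.4691 0.1599 0.0552] rect ((469.26824951171875, 160.73941040039062), (24.305484771728516, 61.37984085083008), 59.55636978149414) axis grip/bar -30.129866 -30.168203 ext [0.385 0.103 0.036] [0.558 0.212 0.06 ]
side grip n 693 med [0.4665 0.164  0.0561] rect ((460.3026123046875, 164.95462036132812), (26.475778579711914, 167.67037963867188), 58.42930221557617) axis grip/bar -30.042374 -30.35006 ext [0.383 0.104 0.036] [0.556 0.212 0.059]
```

Request:
servo_tool --motion '[1, 0.344, -0.456, 0, 0, 1, 0.688, -0.912, 0, 0, 1, 0.688, -0.912, 0, 0]'

```text
time: 0.98
tool_pos: [0.217, -0.4726, 0.2003]
tool_rot: [-0.0, 0.991, 0.135, 0.0]
contact_force: [0.5, -1.3, 0.0]
gripper_width: 1.0
grasp_force: 0.0
```

Request:
servo_tool --motion '[1, 0.344, -0.456, 0, 0, 1, 0.688, -0.912, 0, 0, 1, 0.688, -0.912, 0, 0]'

```text
time: 1.35
tool_pos: [0.2676, -0.3463, 0.2011]
tool_rot: [0.001, 0.991, 0.135, 0.0]
contact_force: [-0.0, -0.5, 0.8]
gripper_width: 0.997
grasp_force: 0.0
```

Request:
servo_tool --motion '[1, 0.344, -0.456, 0, 0, 1, 0.688, -0.912, 0, 0, 1, 0.688, -0.912, 0, 0]'

```text
time: 1.72
tool_pos: [0.3184, -0.2193, 0.2013]
tool_rot: [0.001, 0.991, 0.135, 0.0]
contact_force: [0.4, -0.5, -0.4]
gripper_width: 1.003
grasp_force: 0.0
```

Request:
servo_tool --motion '[1, 0.344, -0.456, 0, 0, 1, 0.688, -0.912, 0, 0, 1, 0.688, -0.912, 0, 0]'

```text
time: 2.1
tool_pos: [0.3691, -0.0918, 0.2012]
tool_rot: [0.0, 0.991, 0.136, 0.0]
contact_force: [-0.7, 0.6, 0.8]
gripper_width: 1.0
grasp_force: 0.0
```

Request:
servo_tool --motion '[1, 0.344, -0.456, 0, 0, 1, 0.688, -0.912, 0, 0, 1, 0.688, -0.912, 0, 0]'

```text
time: 2.48
tool_pos: [0.4199, 0.0353, 0.2008]
tool_rot: [0.0, 0.991, 0.135, -0.0]
contact_force: [0.3, 0.0, 0.0]
gripper_width: 1.001
grasp_force: 0.0
```

Request:
servo_tool --motion '[1, 0.344, -0.456, 0, 0.2, 1, 0.675, -0.895, 0, 0.4, 1, 0.675, -0.895, 0, 0.6, 1, 0.675, -0.895, 0, 0.8, 1, 0.675, -0.895, 0, 1]'

```text
time: 3.1
tool_pos: [0.4696, 0.1571, 0.2005]
tool_rot: [0.001, 0.966, -0.26, 0.0]
contact_force: [-0.5, -0.3, -0.1]
gripper_width: 1.003
grasp_force: 0.0
```

Request:
servo_tool --motion '[1, 0, 0, 0, 0.017, 1, 0, 0, 0, 0.017]'

```text
time: 3.35
tool_pos: [0.469, 0.1579, 0.2007]
tool_rot: [0.0, 0.965, -0.262, 0.0]
contact_force: [0.2, -0.1, -0.6]
gripper_width: 0.999
grasp_force: 0.0
```

```bash
cat >> h.py <<'E'
from scipy.spatial.transform import Rotation as R
def tool():
    s=manip.state();q=s['tool_rot'];M=R.from_quat([q[1],q[2],q[3],q[0]]).as_matrix()
    return s,np.array(s['tool_pos']),M
def wristpts(m,D,M,t):
    c=eyes.camera_params('wrist');f=240/np.tan(np.radians(c['fov_y'])/2)
    r,u=np.nonzero(m&(D>0));d=D[r,u].astype(float);dx,dy=u-c['cx'],r-c['cy'];n=np.hypot(dx,dy)+1e-9;th=n/f
    k=np.tan(th)/n*d
    P=np.stack([dx*k,-dy*k,-d,np.ones_like(d)]);return (np.array(c['T_tool_cam'])@P)[:3].T@M.T+t
E
python3 - <<'E'
from h import *
s,t,M=tool();print(t,np.degrees(np.arctan2(M[1,0],M[0,0])),s['joint_pos'].round(2))
I,D=eyes.grab_frame('wrist');cv2.imwrite('pics/w1.png',I[:,:,::-1])
J=I.astype(int)
for r in models.regions_of('wrist','bar_a'):
    if r['p']<.4: continue
    m=r['mask'];print(r['p'],r['pixel'],m.sum())
    b=wristpts(m,D,M,t);b=b[(b[:,2]>.035)&(b[:,2]<.07)]
    w=wristpts(m&(J[:,:,0]-J[:,:,2]>60),D,M,t);w=w[(w[:,2]>.045)&(w[:,2]<.07)]
    for q in(w,b):
        if len(q)>20: print(len(q),np.median(q,0),cv2.minAreaRect((q[:,:2]*1000).astype(np.float32)))
P=wristpts(D>0,D,M,t)
g=P[(P[:,2]>.057)&(P[:,2]<.075)&(np.hypot(P[:,0]-.469,P[:,1]-.161)<.16)]
e=np.array([np.cos(np.radians(-30.2)),np.sin(np.radians(-30.2))]);n=np.array([-e[1],e[0]])
L=(g[:,:2]-[.469,.161])@e;N=(g[:,:2]-[.469,.161])@n
h,b=np.histogram(L,np.arange(-.15,.1,.005));print([(round(x*1000),k) for x,k in zip(b,h) if k])
for lo,hi in((-.07,-.03),(.03,.07),(-.14,-.09)):
    k=(L>lo)&(L<hi);
    if k.sum():print(lo,hi,k.sum(),'N range',np.percentile(N[k],[1,50,99]).round(4),'L',np.percentile(L[k],[2,50,98]).round(4))
E
```

```text
[0.46896243 0.15791202 0.2006576 ] -30.424583504561422 [ 0.17 -0.27  1.91 -0.    1.5   2.28]
0.69 [324.5, 255.1] 9048
2773 [0.42025765 0.19954161 0.05465532] ((438.1494140625, 179.95065307617188), (56.16876220703125, 175.88575744628906), 59.55967330932617)
0.56 [566.4, 67.6] 3141
762 [ 0.48761396 -0.13286993  0.05410107] ((487.1003723144531, -142.00192260742188), (25.00261116027832, 64.31640625), 52.7835578918457)
3079 [ 0.47301116 -0.12592472  0.04966799] ((472.3442077636719, -128.4822998046875), (31.135669708251953, 162.89483642578125), 54.769771575927734)
[(-125, np.int64(175)), (-120, np.int64(447)), (-115, np.int64(1)), (-55, np.int64(45)), (-50, np.int64(115)), (-45, np.int64(106)), (-30, np.int64(1)), (-15, np.int64(1)), (-10, np.int64(1)), (0, np.int64(1)), (5, np.int64(1)), (10, np.int64(1)), (15, np.int64(1)), (20, np.int64(1)), (25, np.int64(1)), (40, np.int64(109)), (45, np.int64(156)), (50, np.int64(50))]
-0.07 -0.03 266 N range [-0.0263 -0.0156  0.0285] L [-0.0514 -0.0462 -0.0421]
0.03 0.07 315 N range [-0.0262  0.0178  0.0285] L [0.0418 0.0464 0.0514]
-0.14 -0.09 623 N range [-0.0259  0.0007  0.0283] L [-0.1235 -0.1175 -0.1156]
```

Request:
servo_tool --motion '[1, -0.013, -0.031, 0.3, 0, 1, -0.013, -0.031, 0.6, 0, 1, -0.013, -0.031, 0.9, 0, 1, -0.013, -0.031, 0.917, 0]'

```text
time: 3.95
tool_pos: [0.4664, 0.1625, 0.0876]
tool_rot: [0.001, 0.965, -0.262, -0.003]
contact_force: [-0.6, 0.2, 0.2]
gripper_width: 1.003
grasp_force: 0.0
```

Request:
servo_tool --motion '[1, 0, 0, 0.2, 0, 1, 0, 0, 0.4, 0, 1, 0, 0, 0.533, 0, 1, 0, 0, 0.533, 0]'

```text
time: 4.45
tool_pos: [0.4686, 0.1631, 0.0265]
tool_rot: [0.0, 0.965, -0.262, -0.001]
contact_force: [0.3, 0.8, 0.7]
gripper_width: 1.0
grasp_force: 0.0
```

Request:
servo_tool --motion '[-1, 0, 0, 0, 0, -1, 0, 0, 0, 0, -1, 0, 0, 0, 0, -1, 0, 0, 0, 0, -1, 0, 0, 0, 0]'

```text
time: 5.08
tool_pos: [0.4689, 0.1632, 0.0268]
tool_rot: [-0.0, 0.965, -0.262, 0.0]
contact_force: [-0.2, -0.2, 0.9]
gripper_width: -0.003
grasp_force: 0.0
```

Run:
```python
from h import *
I,D=eyes.grab_frame('side');A=I[180:420,150:400];
I2,D2=eyes.grab_frame('top');B=I2[120:320,150:350]
s,t,M=tool();print(s)
cv2.imwrite('pics/s2.png',np.hstack([cv2.resize(A,(400,384)),cv2.resize(B,(384,384))])[:,:,::-1])
```

```text
{'time': 5.175, 'joint_pos': array([ 1.84993902e-01, -7.78627097e-02,  2.04991683e+00,  2.46848880e-05,
        1.16959005e+00,  2.28674901e+00]), 'joint_vel': array([ 6.28780230e-04,  2.61723447e-04,  7.22250256e-05, -1.49974307e-03,
       -7.04128488e-04, -3.15686744e-04]), 'joint_efforts': array([ 2.31631755e-03, -2.90775687e+01, -3.24876952e+01,  2.14406709e-04,
       -2.69527300e-04, -4.01677914e-05]), 'tool_pos': array([0.46886901, 0.16323631, 0.02669688]), 'tool_rot': array([ 9.87572126e-07,  9.64965569e-01, -2.62376544e-01, -2.81384962e-05]), 'contact_force': array([-0.1930427 , -0.89383002, -1.10413279]), 'ft_torque': array([-0.04903498, -0.02892567,  0.03673099]), 'grasp_force': 0.0, 'gripper_width': 0.004246498675848644}
```

View pics/s2.png

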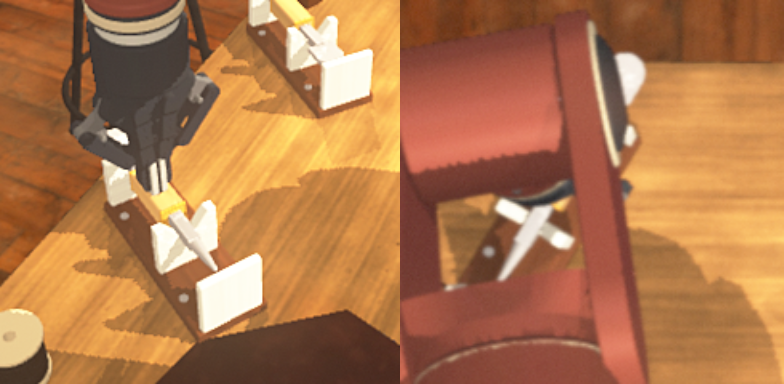

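The picture shows the fingers shut at about (158,180), at the paddle-side part of the grip and not round it. I'll locate the fingertips in 3D.

Run:
```python
from h import *
I,D=eyes.grab_frame('side')
o=np.array([.469,.1625]);a=np.radians(-30.3);e=np.array([np.cos(a),np.sin(a)]);n=np.array([-e[1],e[0]])
v,u=np.mgrid[180:420,150:400];P=world('side',np.stack([u.ravel(),v.ravel()],1).astype(float),D[v,u].ravel().astype(float))
C=I[v,u].reshape(-1,3).astype(int)
L=(P[:,:2]-o)@e;N=(P[:,:2]-o)@n
near=(abs(L)<.04)&(abs(N)<.06)&(D[v,u].ravel()>0)
wood=near&(C[:,0]-C[:,2]>60)&(P[:,2]>.03)&(P[:,2]<.07)
k=wood&(abs(N)<.025);print('grip L,N,z pct',[np.percentile(x[k],[1,50,99]).round(4) for x in(L,N,P[:,2])])
f=near&(C[:,0]-C[:,2]<40)
for z in np.arange(.02,.13,.01):
    k=f&(P[:,2]>z)&(P[:,2]<z+.01)
    if k.sum():print(round(z,2),k.sum(),[np.percentile(x[k],[2,50,98]).round(3) for x in(L,N)])
i=(~(C[:,0]-C[:,2]<40)).reshape(v.shape)
w=maskpts  # crop large
cv2.imwrite('pics/s3.png',cv2.resize(I[260:350,200:300],(800,600*9//8*8//9),interpolation=cv2.INTER_CUBIC)[:,:,::-1])
```

```text
grip L,N,z pct [array([-0.0299, -0.0152,  0.0304]), array([-0.014 ,  0.0056,  0.0102]), array([0.0369, 0.0548, 0.0598])]
0.04 11 [array([-0.04 , -0.035, -0.03 ]), array([0.002, 0.003, 0.004])]
0.05 46 [array([-0.039, -0.034,  0.039]), array([-0.007, -0.001,  0.006])]
0.06 44 [array([-0.012, -0.009,  0.002]), array([-0.011,  0.003,  0.012])]
0.07 88 [array([-0.012, -0.007,  0.006]), array([-0.012,  0.006,  0.014])]
0.08 96 [array([-0.012, -0.007,  0.005]), array([-0.012,  0.006,  0.013])]
0.09 67 [array([-0.013, -0.009, -0.004]), array([-0.009, -0.   ,  0.014])]
0.1 235 [array([-0.014, -0.011,  0.007]), array([-0.029, -0.002,  0.03 ])]
0.11 384 [array([-0.013, -0.011,  0.009]), array([-0.037,  0.009,  0.037])]
0.12 308 [array([-0.018, -0.012,  0.008]), array([-0.044, -0.004,  0.046])]
```

View pics/s3.png

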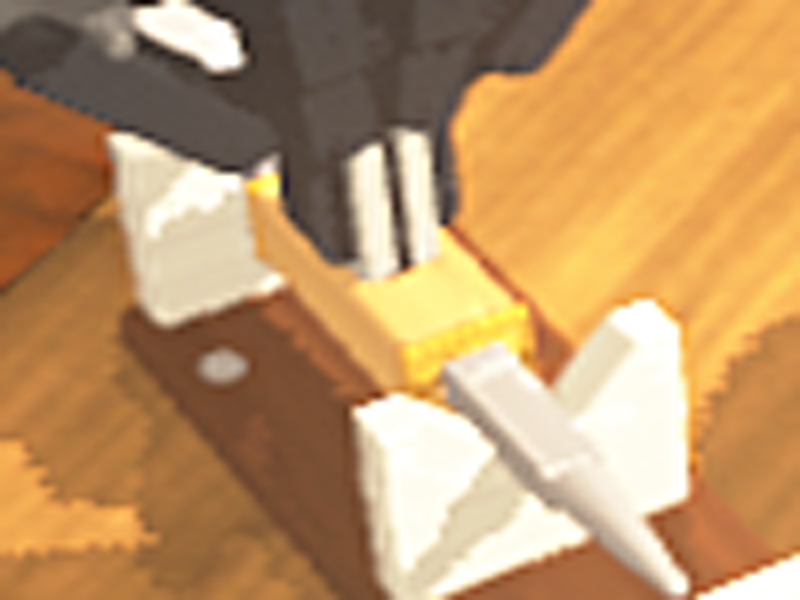

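Run:
```python
from h import *
s,t,M=tool()
I,D=eyes.grab_frame('side')
P=maskpts('side',D>0,D);Q=(P-t)@M   # tool frame
for z in np.arange(-.16,.01,.01):
    k=(Q[:,2]>z)&(Q[:,2]<z+.01)&(abs(Q[:,0])<.06)&(abs(Q[:,1])<.08)&(P[:,2]>.065)
    if k.sum()>5:print('tool z',round(z,3),k.sum(),[np.percentile(Q[k,j],[2,98]).round(3) for j in(0,1)])
I,D=eyes.grab_frame('wrist');cv2.imwrite('pics/w2.png',I[:,:,::-1]);print(eyes.camera_params('wrist'))
Q=(wristpts(D>0,D,M,t)-t)@M
for z in np.arange(-.08,.02,.01):
    k=(Q[:,2]>z)&(Q[:,2]<z+.01)&(abs(Q[:,0])<.03)&(abs(Q[:,1])<.05)
    if k.sum()>5:print('wrist z',round(z,3),k.sum(),[np.percentile(Q[k,j],[2,50,98]).round(3) for j in(0,1)])
```

```text
tool z -0.16 71 [array([-0.034,  0.006]), array([-0.037,  0.002])]
tool z -0.15 221 [array([-0.012,  0.006]), array([-0.04,  0.04])]
tool z -0.14 512 [array([-0.02 ,  0.005]), array([-0.046,  0.046])]
tool z -0.13 640 [array([-0.019,  0.011]), array([-0.06 ,  0.059])]
tool z -0.12 453 [array([-0.017, -0.002]), array([-0.059,  0.057])]
tool z -0.11 394 [array([-0.018,  0.005]), array([-0.05 ,  0.052])]
tool z -0.1 285 [array([-0.017,  0.009]), array([-0.043,  0.044])]
tool z -0.09 414 [array([-0.013,  0.01 ]), array([-0.034,  0.036])]
tool z -0.08 162 [array([-0.013, -0.001]), array([-0.027,  0.027])]
tool z -0.07 103 [array([-0.012,  0.002]), array([-0.013,  0.013])]
tool z -0.06 128 [array([-0.011,  0.006]), array([-0.013,  0.014])]
tool z -0.05 111 [array([-0.012,  0.005]), array([-0.013,  0.014])]
tool z -0.04 16 [array([-0.039, -0.005]), array([-0.017,  0.011])]
{'fov_y': 65.70646984690485, 'cx': 321.00756660140905, 'cy': 234.20518234482864, 'T_tool_cam': array([[ 5.65542044e-04,  9.55679242e-01,  2.94409351e-01,
         7.56305877e-02],
       [ 9.99999828e-01, -5.85662320e-04, -1.98248614e-05,
        -1.09215645e-03],
       [ 1.53478255e-04,  2.94409312e-01, -9.55679409e-01,
        -1.72406799e-01],
       [ 0.00000000e+00,  0.00000000e+00,  0.00000000e+00,
         1.00000000e+00]])}
wrist z -0.08 2826 [array([-0.007,  0.012,  0.014]), array([-0.031, -0.003,  0.029])]
wrist z -0.07 1113 [array([-0.009,  0.01 ,  0.012]), array([-0.012, -0.001,  0.01 ])]
wrist z -0.06 986 [array([0.007, 0.008, 0.012]), array([-0.014, -0.001,  0.012])]
wrist z -0.05 818 [array([0.007, 0.008, 0.012]), array([-0.014, -0.001,  0.012])]
wrist z -0.04 346 [array([0.007, 0.011, 0.014]), array([-0.013, -0.   ,  0.011])]
wrist z -0.03 2892 [array([0.005, 0.019, 0.03 ]), array([-0.011,  0.001,  0.012])]
wrist z 0.01 6301 [array([-0.028,  0.005,  0.029]), array([-0.031, -0.008,  0.033])]
```

View pics/w2.png

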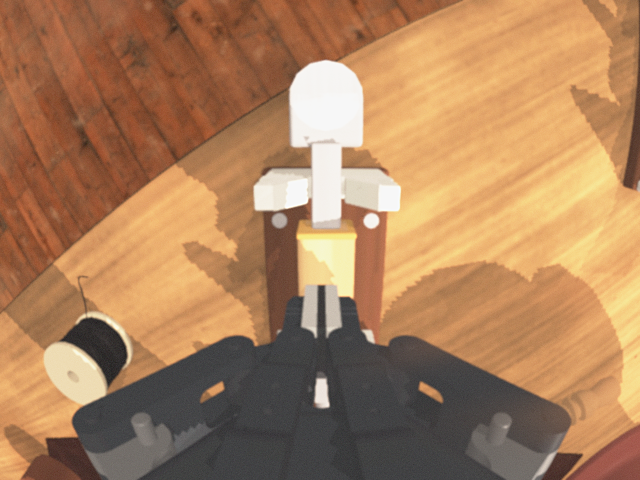

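Both cameras put the shut fingertips at about z 0.058, just above the grip. That is some 31 mm short of the reported TCP, and nothing was touched. I'll check the stated offset, then open and go lower in steps.

```bash
python3 -c "
from h import *
print(manip.grasp_offset,[a for a in dir(manip) if a[0]!='_'])"
```

```text
0.0187 ['IKError', 'grasp_offset', 'state']
```

Request:
servo_tool --motion '[1, 0, 0, 0, 0, 1, 0, 0, 0, 0, 1, 0, 0, 0, 0, 1, 0, 0, 0, 0, 1, 0, 0, 0, 0]'

```text
time: 5.95
tool_pos: [0.4689, 0.1632, 0.0267]
tool_rot: [-0.0, 0.965, -0.262, 0.0]
contact_force: [0.7, 0.7, 0.2]
gripper_width: 0.996
grasp_force: 0.0
```

Request:
servo_tool --motion '[1, 0, 0, 0.06, 0, 1, 0, 0, 0.12, 0, 1, 0, 0, 0.12, 0]'

```text
time: 6.32
tool_pos: [0.4679, 0.163, 0.0111]
tool_rot: [0.001, 0.965, -0.262, -0.001]
contact_force: [-0.1, 0.2, 0.0]
gripper_width: 1.001
grasp_force: 0.0
```

```bash
cat > tips.py <<'E'
from h import *
s,t,M=tool();print(t,s['gripper_width'],s['contact_force'])
I,D=eyes.grab_frame('wrist');C=I.astype(int)
W=wristpts(D>0,D,M,t);Q=(W-t)@M;g=(abs(C[:,:,0]-C[:,:,2])<40)[D>0]
for z in np.arange(-.09,.03,.01):
    k=g&(Q[:,2]>z)&(Q[:,2]<z+.01)&(abs(Q[:,0])<.02)&(abs(Q[:,1])<.065)&(abs(Q[:,1])>.018)
    if k.sum()>5:print('wrist tool z',round(z,3),'world z',round(t[2]-z,3),k.sum(),[np.percentile(Q[k,j],[2,50,98]).round(3) for j in(0,1)])
I,D=eyes.grab_frame('side')
cv2.imwrite('pics/now.png',cv2.resize(I[240:360,180:340],(800,600),interpolation=cv2.INTER_CUBIC)[:,:,::-1])
E
python3 tips.py; cp pics/now.png pics/s4.png
```

```text
[0.46789848 0.16302073 0.0110818 ] 1.000916218790051 [-0.1372698   0.23725248  0.03484778]
wrist tool z -0.09 world z 0.101 1708 [array([0.003, 0.012, 0.014]), array([-0.064,  0.041,  0.062])]
wrist tool z -0.08 world z 0.091 1748 [array([-0.007,  0.008,  0.012]), array([-0.055,  0.041,  0.053])]
wrist tool z -0.07 world z 0.081 1752 [array([-0.009,  0.007,  0.012]), array([-0.056, -0.043,  0.054])]
wrist tool z -0.06 world z 0.071 1456 [array([-0.009,  0.007,  0.012]), array([-0.056,  0.041,  0.054])]
wrist tool z -0.05 world z 0.061 482 [array([-0.008,  0.004,  0.012]), array([-0.049,  0.041,  0.047])]
```

View pics/s4.png

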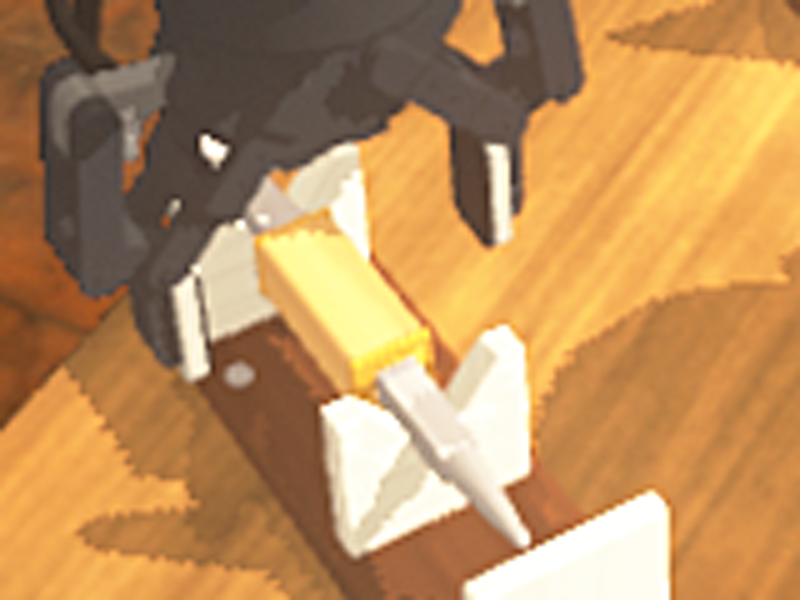

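The open tips are at about z 0.053, level with the grip's top, so the 31 mm offset is confirmed. There is room to go 20 mm lower above the 12 mm base, and I'll grip there.

Request:
servo_tool --motion '[1, 0, 0, 0.08, 0, 1, 0, 0, 0.167, 0, 1, 0, 0, 0.167, 0]'

```text
time: 6.8
tool_pos: [0.4676, 0.163, -0.0093]
tool_rot: [0.001, 0.965, -0.262, -0.001]
contact_force: [0.1, 0.6, -0.3]
gripper_width: 1.001
grasp_force: 0.0
```

Request:
servo_tool --motion '[-1, 0, 0, 0, 0, -1, 0, 0, 0, 0, -1, 0, 0, 0, 0, -1, 0, 0, 0, 0, -1, 0, 0, 0, 0]'

```text
time: 7.42
tool_pos: [0.4691, 0.1631, -0.0073]
tool_rot: [0.0, 0.965, -0.262, 0.0]
contact_force: [-1.4, -1.3, 4.0]
gripper_width: 0.269
grasp_force: 59.3
```

Request:
servo_tool --motion '[-1, 0, 0, -0.15, 0, -1, 0, 0, -0.4, 0, -1, 0, 0, -0.7, 0, -1, 0, 0, -0.8, 0, -1, 0, 0, -0.8, 0]'

```text
time: 8.05
tool_pos: [0.4695, 0.1634, 0.0892]
tool_rot: [-0.001, 0.965, -0.262, 0.001]
contact_force: [0.4, 0.2, -2.6]
gripper_width: 0.272
grasp_force: 59.0
```

Request:
servo_tool --motion '[-1, 0, 0, 0, -0.2, -1, 0, 0, 0, -0.4, -1, 0, 0, 0, -0.6, -1, 0, 0, 0, -0.8, -1, 0, 0, 0, -1]'

```text
time: 8.68
tool_pos: [0.4673, 0.1629, 0.0859]
tool_rot: [0.0, 0.992, 0.129, -0.002]
contact_force: [0.9, -0.8, -1.5]
gripper_width: 0.272
grasp_force: 59.0
```

Request:
servo_tool --motion '[-1, 0, 0, 0, -0.2, -1, 0, 0, 0, -0.4, -1, 0, 0, 0, -0.6, -1, 0, 0, 0, -0.8, -1, 0, 0, 0, -1]'

```text
time: 9.3
tool_pos: [0.4673, 0.1629, 0.0858]
tool_rot: [-0.001, 0.867, 0.499, -0.002]
contact_force: [1.3, -0.4, -1.2]
gripper_width: 0.27
grasp_force: 59.0
```

Request:
servo_tool --motion '[-1, 0, 0, 0, -0.2, -1, 0, 0, 0, -0.4, -1, 0, 0, 0, -0.6, -1, 0, 0, 0, -0.8, -1, 0, 0, 0, -1]'

```text
time: 9.93
tool_pos: [0.4673, 0.1629, 0.0858]
tool_rot: [-0.001, 0.61, 0.793, -0.001]
contact_force: [-0.4, 0.3, -1.2]
gripper_width: 0.275
grasp_force: 59.0
```

Request:
servo_tool --motion '[-1, 0, 0, 0, -0.2, -1, 0, 0, 0, -0.4, -1, 0, 0, 0, -0.6, -1, 0, 0, 0, -0.8, -1, 0, 0, 0, -1]'

```text
time: 10.55
tool_pos: [0.4674, 0.1629, 0.0859]
tool_rot: [-0.002, 0.26, 0.966, -0.001]
contact_force: [-0.6, -0.4, -1.2]
gripper_width: 0.273
grasp_force: 59.0
```

Request:
servo_tool --motion '[-1, 0, 0, 0, 0, -1, 0, 0, 0, 0, -1, 0, 0, 0, 0]'

```text
time: 10.92
tool_pos: [0.4686, 0.1632, 0.0878]
tool_rot: [-0.0, 0.263, 0.965, -0.0]
contact_force: [0.3, 0.7, -1.6]
gripper_width: 0.273
grasp_force: 59.0
```

```bash
cat > chk.py <<'E'
from h import *
s,t,M=tool();print(t,'yaw',np.degrees(np.arctan2(M[1,0],M[0,0])),'tilt',M[:,2].round(4),s['joint_pos'].round(3),s['gripper_width'],s['grasp_force'])
o=np.array([.4696,.162]);a=np.radians(-30.3);e=np.array([np.cos(a),np.sin(a)]);n=np.array([-e[1],e[0]])
Is=[]
for cam in('side','wrist'):
    I,D=eyes.grab_frame(cam)
    P=maskpts(cam,D>0,D) if cam=='side' else wristpts(D>0,D,M,t)
    L=(P[:,:2]-o)@e;N=(P[:,:2]-o)@n
    k=(abs(L)<.13)&(abs(N)<.04)&(P[:,2]>.075)&(P[:,2]<.165)
    for lo in np.arange(-.11,.11,.01):
        j=k&(L>lo)&(L<lo+.01)
        if j.sum()>8:print(cam,round(lo,2),j.sum(),'N',np.percentile(N[j],[2,50,98]).round(4),'z',np.percentile(P[j,2],[2,50,98]).round(4))
    Is.append(I)
cv2.imwrite('pics/now.png',np.hstack([cv2.resize(Is[0][180:420,150:390],(400,400)),cv2.resize(Is[1],(400,300))[:0].reshape(0,400,3) if 0 else cv2.resize(Is[1][:,80:560],(400,400))])[:,:,::-1])
E
python3 chk.py; cp pics/now.png pics/c5.png
```

```text
[0.46864316 0.1631701  0.0878067 ] yaw 149.50978311628472 tilt [-7.e-04 -1.e-04 -1.e+00] [ 0.185 -0.162  2.013  0.     1.291 -0.854] 0.2733540891699489 58.97852003574371
side -0.11 49 N [-0.0067  0.001   0.0081] z [0.138  0.1421 0.1449]
side -0.1 150 N [-0.0122  0.0026  0.014 ] z [0.138  0.1434 0.1453]
side -0.09 160 N [-0.0135  0.0012  0.0146] z [0.1406 0.1433 0.1449]
side -0.08 149 N [-0.0136  0.0012  0.0148] z [0.1408 0.1435 0.145 ]
side -0.07 101 N [-0.0129  0.0017  0.0139] z [0.1412 0.1452 0.1482]
side -0.06 76 N [-0.0053  0.0021  0.0062] z [0.1363 0.1462 0.1478]
side -0.05 74 N [-0.0056  0.0027  0.0062] z [0.1367 0.1462 0.1485]
side -0.04 208 N [-0.0114  0.0042  0.012 ] z [0.1313 0.1463 0.1527]
side -0.03 128 N [-0.0105  0.0048  0.0123] z [0.1345 0.151  0.153 ]
side -0.02 349 N [-0.0233  0.0111  0.024 ] z [0.1243 0.1512 0.1647]
side -0.01 333 N [-0.0295  0.0059  0.0262] z [0.1265 0.1503 0.164 ]
side -0.0 120 N [-0.0143 -0.0044  0.0251] z [0.1313 0.1519 0.163 ]
side 0.01 42 N [-0.0145 -0.0058  0.0009] z [0.1497 0.1516 0.1617]
side 0.02 13 N [-0.0125 -0.0097 -0.0067] z [0.1509 0.
[... 416 characters left out ...]
0.1463]
wrist -0.06 1179 N [-0.0038  0.0019  0.0076] z [0.1438 0.1452 0.1465]
wrist -0.05 1121 N [-0.0039  0.0018  0.0076] z [0.144  0.1452 0.1465]
wrist -0.04 2180 N [-0.0095  0.0018  0.0132] z [0.1311 0.1457 0.1512]
wrist -0.03 1926 N [-0.0094  0.0018  0.013 ] z [0.1485 0.1502 0.1515]
wrist -0.02 4126 N [-0.0226  0.0017  0.0256] z [0.1263 0.1504 0.1647]
wrist -0.01 3398 N [-0.0287  0.0017  0.0319] z [0.127  0.1502 0.1641]
wrist -0.0 1786 N [-0.0116  0.0017  0.015 ] z [0.1488 0.1504 0.1632]
wrist 0.01 1229 N [-0.0097  0.0016  0.0131] z [0.1481 0.1502 0.1516]
wrist 0.02 831 N [-0.0101  0.0016  0.0133] z [0.1483 0.1503 0.1514]
wrist 0.03 90 N [-0.0038  0.0016  0.0071] z [0.1445 0.1455 0.1464]
```

View pics/c5.png

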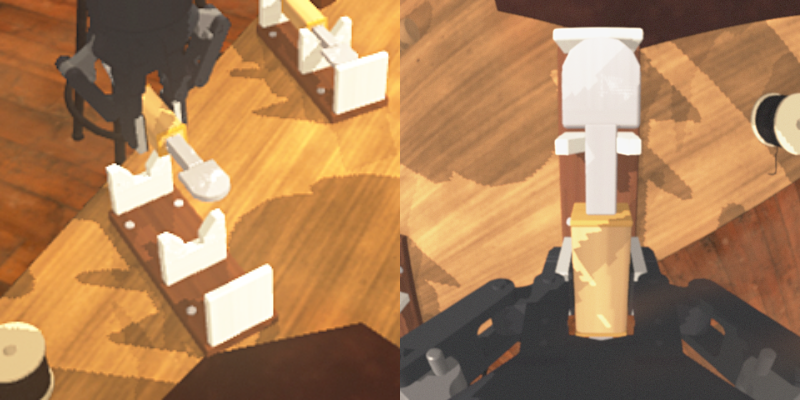

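The bar is level, the paddle points to the end plate, and the point faces out. One quick comparison of the bar with the visible notch in the same wrist frame, then down.

Run:
```python
from h import *
s,t,M=tool()
o=np.array([.4696,.162]);a=np.radians(-30.3);e=np.array([np.cos(a),np.sin(a)]);n=np.array([-e[1],e[0]])
I,D=eyes.grab_frame('wrist');P=wristpts(D>0,D,M,t);L=(P[:,:2]-o)@e;N=(P[:,:2]-o)@n
for nm,l0,l1,z0,z1 in(('post in',-.06,-.035,.056,.066),('plate',-.135,-.1,.062,.072),('shank',-.064,-.036,.142,.148),('grip',-.05,.05,.148,.153)):
    k=(L>l0)&(L<l1)&(P[:,2]>z0)&(P[:,2]<z1)&(abs(N)<.04)
    if k.sum():print(nm,k.sum(),'N',np.percentile(N[k],[.5,50,99.5]).round(4),'mid',round(np.percentile(N[k],[.5,99.5]).mean(),4),'L',np.percentile(L[k],[1,99]).round(4))
```

```text
post in 886 N [-0.028  -0.0153  0.0275] mid -0.0002 L [-0.0527 -0.0425]
plate 1472 N [-0.0274 -0.0005  0.0275] mid 0.0001 L [-0.1245 -0.1164]
shank 3158 N [-0.0041  0.0019  0.008 ] mid 0.0019 L [-0.0637 -0.0363]
grip 9793 N [-0.0149  0.0018  0.0185] mid 0.0018 L [-0.0322  0.0262]
```

Request:
servo_tool --motion '[-1, 0, -0.015, 0.15, 0, -1, 0, -0.015, 0.35, 0, -1, 0, -0.015, 0.55, 0, -1, 0, -0.015, 0.62, 0, -1, 0, -0.015, 0.62, 0]'

```text
time: 11.7
tool_pos: [0.4672, 0.1615, 0.0129]
tool_rot: [-0.001, 0.262, 0.965, -0.0]
contact_force: [-0.9, -0.2, -2.1]
gripper_width: 0.271
grasp_force: 59.0
```

Request:
servo_tool --motion '[-1, 0, 0, 0.05, 0, -1, 0, 0, 0.09, 0, -1, 0, 0, 0.13, 0, -1, 0, 0, 0.16, 0, -1, 0, 0, 0.17, 0]'

```text
time: 12.32
tool_pos: [0.4678, 0.1616, -0.0069]
tool_rot: [-0.0, 0.262, 0.965, -0.0]
contact_force: [0.6, 0.7, -1.9]
gripper_width: 0.274
grasp_force: 59.0
```

Request:
servo_tool --motion '[-1, 0, 0, 0.003, 0, -1, 0, 0, 0.006, 0, -1, 0, 0, 0.01, 0, -1, 0, 0, 0.01, 0]'

```text
time: 12.82
tool_pos: [0.4682, 0.1617, -0.0073]
tool_rot: [0.0, 0.262, 0.965, 0.0]
contact_force: [-2.0, 0.2, 1.2]
gripper_width: 0.272
grasp_force: 59.4
```

```bash
cat > fin.py <<'E'
from h import *
s,t,M=tool();print(t,s['contact_force'],s['gripper_width'])
o=np.array([.4696,.162]);a=np.radians(-30.3);e=np.array([np.cos(a),np.sin(a)]);n=np.array([-e[1],e[0]])
for cam in('wrist','side'):
    I,D=eyes.grab_frame(cam);P=wristpts(D>0,D,M,t) if cam=='wrist' else maskpts(cam,D>0,D);L=(P[:,:2]-o)@e;N=(P[:,:2]-o)@n
    for nm,l0,l1,z0,z1,w in(('paddle',-.095,-.07,.03,.06,.014),('shank',-.064,-.034,.03,.06,.005),('grip',-.045,.045,.045,.065,.011),('shank out',.034,.064,.03,.06,.005),('point',.07,.11,.03,.06,.006),('plate',-.13,-.11,.06,.075,.03)):
        k=(L>l0)&(L<l1)&(P[:,2]>z0)&(P[:,2]<z1)&(abs(N)<w)
        if k.sum()>3:print(cam,nm,k.sum(),'N',np.median(N[k]).round(4),'L',np.percentile(L[k],[1,99]).round(4),'z',np.percentile(P[k,2],[10,50,90]).round(4))
    if cam=='side': cv2.imwrite('pics/now.png',cv2.resize(I[220:400,180:360],(600,600))[:,:,::-1])
E
python3 fin.py
```

```text
[ 0.46819099  0.16169741 -0.00727511] [-2.01103985  0.18200749  1.23482118] 0.2721003562242949
wrist paddle 6852 N -0.0 L [-0.0948 -0.0703] z [0.0463 0.0472 0.048 ]
wrist shank 2871 N -0.0001 L [-0.0638 -0.0344] z [0.0494 0.0502 0.051 ]
wrist grip 10792 N 0.0001 L [-0.0444  0.0273] z [0.0503 0.055  0.0558]
wrist shank out 13 N -0.0007 L [0.034  0.0353] z [0.0492 0.0499 0.0504]
side paddle 336 N 0.0009 L [-0.0948 -0.0703] z [0.0469 0.0486 0.0499]
side shank 166 N 0.0017 L [-0.0638 -0.0348] z [0.0433 0.051  0.0524]
side grip 521 N -0.0006 L [-0.0442  0.0194] z [0.0499 0.056  0.0575]
side plate 367 N -0.0006 L [-0.1255 -0.1165] z [0.0614 0.0663 0.0681]
```

The bar's weight now rests on the notches: the vertical force went from -1.9 to +1.2 N and the heights match a seated bar. I'll release and retreat.

Request:
servo_tool --motion '[0, 0, 0, 0, 0, 1, 0, 0, 0, 0, 1, 0, 0, 0, 0, 1, 0, 0, 0, 0, 1, 0, 0, 0, 0]'

```text
time: 13.55
tool_pos: [0.468, 0.1617, -0.0078]
tool_rot: [-0.0, 0.262, 0.965, 0.0]
contact_force: [-0.3, 1.3, -0.6]
gripper_width: 0.996
grasp_force: 0.0
```

Request:
servo_tool --motion '[1, 0, 0, -0.1, 0, 1, 0, 0, -0.3, 0, 1, 0, 0, -0.6, 0, 1, 0, 0, -0.9, 0, 1, 0, 0, -1, 0]'

```text
time: 14.18
tool_pos: [0.4699, 0.1621, 0.1159]
tool_rot: [0.003, 0.262, 0.965, 0.001]
contact_force: [0.2, -0.1, -0.3]
gripper_width: 1.002
grasp_force: 0.0
```

Request:
servo_tool --motion '[1, 0, 0, -0.3, 0, 1, 0, 0, -0.6, 0, 1, 0, 0, -0.8, 0, 1, 0, 0, -0.8, 0]'

```text
time: 14.68
tool_pos: [0.469, 0.1619, 0.2099]
tool_rot: [0.002, 0.262, 0.965, 0.001]
contact_force: [0.7, -0.7, -0.9]
gripper_width: 0.998
grasp_force: 0.0
```

```bash
python3 fin.py; cp pics/now.png pics/f6.png
```

```text
[0.46897886 0.16185801 0.20986175] [ 0.70406509 -0.66077934 -0.93930923] 0.9984791301516406
wrist paddle 884 N -0.0005 L [-0.0946 -0.0702] z [0.0461 0.0471 0.0481]
wrist shank 369 N 0.0003 L [-0.0632 -0.0343] z [0.0492 0.0502 0.0512]
wrist grip 2026 N 0.0002 L [-0.0441  0.044 ] z [0.05   0.0549 0.056 ]
wrist shank out 326 N 0.0001 L [0.0344 0.0637] z [0.0494 0.0504 0.0512]
wrist point 167 N -0.0 L [0.0702 0.0966] z [0.0457 0.0472 0.0487]
wrist plate 681 N 0.0004 L [-0.1249 -0.1161] z [0.0641 0.0657 0.0668]
side paddle 336 N 0.0007 L [-0.0946 -0.0701] z [0.0469 0.0483 0.0496]
side shank 173 N 0.0018 L [-0.0638 -0.0349] z [0.0434 0.0509 0.0523]
side grip 772 N 0.0013 L [-0.0438  0.0436] z [0.0496 0.0558 0.0576]
side shank out 115 N 0.0014 L [0.0355 0.0631] z [0.0445 0.0513 0.0525]
side point 53 N -0.0012 L [0.0706 0.0953] z [0.0469 0.0491 0.05  ]
side plate 364 N -0.0003 L [-0.1257 -0.1169] z [0.0616 0.0667 0.0683]
```

View pics/f6.png

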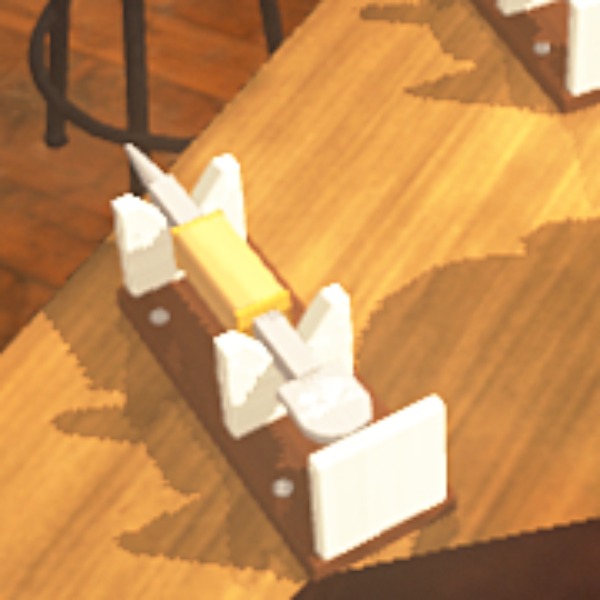

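The bar is seated level in both notches, with the point out at (130,150) and the paddle inside at (328,405). Shank tops are at 0.050–0.051 on both sides, and the arm is clear.

```bash
python3 -c "
from h import *
print(job_done())"
```

```text
the job is handed in; nothing more can be done
None
```

I turned bar_a end for end and set it back down in both notches of its holder, with its point out and the paddle inside. I left bar_b alone and handed the job in at about 15 s.

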